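Make the bench air station ready for dusting

ROBOT

A 6-joint arm with a two-finger parallel gripper is mounted at the origin on a cart in front of the work surface, level with it; the furniture and walls round the work are solid. World frame = base frame: x ahead of the robot, y to its left, z up, the work surface at z = 0. Lengths are in m, angles in rad, forces in N, time in s.
With the tool pointing down it reaches from about 0.3 to 0.875 m from the base axis. Payload 6.4 kg.
Tool frame: the origin (TCP) lies midway between the tips of the shut fingers; the grasp point (between the pads) lies 19 mm behind it; z points along the fingers, y is the line along which they close (so a half turn about z gives the same grasp; the last joint's range is limited). The gripper opens to 85 mm and grips with 20 to 120 N. Pads are 22 mm wide; open, the fingers measure 114 mm over their backs; the gripper's body (76 mm by 85 mm) begins 54 mm behind the grasp point. The pads swing forward as they close: fully open they stand 13 mm farther back than shut.
Start: joints at [-1.333, 0.181, 1.607, -0, 1.354, -0.206], TCP at [0.247, -0.519, 0.231] pointing down, gripper open.
Joint ranges: [-2.99, 2.99], [-0.89, 2.07], [0.3, 2.58], [-1.14, 4.28], [0, 2.63], [-3.12, 3.12]. Speed limits (rad/s): [2.57, 2.57, 3.01, 3.14, 3.14, 3.14].

INTERFACE

Orientations are given as a unit quaternion [w, x, y, z].
In Python, from bench import get_obs, camera, hand_in gives the robot as it stands.
- The arm moves only by the tool carry_out, never from a script. Its argument "plan" is a list that holds one entry, the list of rows, each a list of 7 numbers: the shift along the world's x, y, z in m, then the turn, a rotation vector about the world's x, y, z in rad, then the opening, from 0 (shut) to 1 (fully open). In form: [[[x, y, z, rx, ry, rz, hand], ...]]. A call has exactly 5 rows; each row is the pose to reach, as a shift and turn from the pose commanded when the call began; what a row does not reach only later rows make up. A row lasts 1/12 s, in which the tool goes at most 41.7 mm and 7.16 degrees, less where a joint would pass 70% of its speed; a pose out of reach is approached as far as the arm can. A call with a gripper value outside its range is refused whole. The fingers move at their own pace and stop on an object; the grip force is fixed at half the most. Time passes only in rows, so rows that repeat a pose let the fingers close, or fill a call up. It gives the time, the measured TCP pose, the force, the opening and the grip force at its end, in the units of the state.
- get_obs(): the state, without advancing time (a new reading comes with each control period).
- camera(name): name is "scene" or "top" or "wrist"; returns a dict with "pixels" (420x560x3 uint8, red, green, blue), "z_map" (420x560 float32, m along the optical axis (not along the pixel's ray), 0 where there is no reading), "camera_matrix" (3x3 intrinsics, pixels), "cam_to_world" (4x4, takes a point from camera to world coordinates). Camera axes: x right, y up, looking along -z (the intrinsics and any distortion apply to the point x, -y, -z); pixel columns grow to the right and rows downward; lengths in m; the calibration is good to about 2 mm. The wrist camera is an equidistant fisheye: a pixel r from the principal point sees the ray r / f radians off the axis. A picture is of the moment at which its call begins.
- hand_in(): hands the job in; it is judged then, once.
The state is a dict: "time_s": time; "q": joint angles; "dq": joint speeds; "joint_efforts": joint torques, N m; "eef_pos": TCP position; "eef_rot": TCP orientation; "wrist_force": force on the tool from outside, world axes, zero at the start; "torque": the same for the moment, N m; "opening": opening from 0.0 (shut) to 1.0 (fully open); "grasp_force": force on a finger pad.
Only numpy, scipy, OpenCV 4.12 (cv2) and the standard library are available. Lean on these libraries where they do the work, as an engineer would, in place of code of your own. Each camera call takes 0.05 s, during which the arm holds its last target. There are 200 camera calls.

TASK

Make the bench air station ready for dusting lenses: lay the loose octagonal nozzle in the V cradle and push its open end onto the side spigot until it is fully home against the shoulder. Then turn the black click sleeve by its lug until it rests with 5 at the arrow, and last of all swing the valve lever fully over to the far side to open the air. Do not disturb the lens, the loupe, the tape roll or the screwdriver that lie about.

Things in the scene. Friction and masses are not known exactly. Their poses are not given: they have to be found in the camera images.
- station: Fixed air station. Origin: on the sleeve's axis, underside of the base plate; z up; front (-x) roughly faces the robot, +y to the robot's left along spigot and cradle. Dark base plate x -62..62, y -156..206 mm, 8 thick; grey housing x -54..54, y -59..59, top z 58, the sleeve on top of it; valve lever at y -115. Starts turned up to 0.18 rad either way.
- shoulder (a point): Centre of the flat face (38 mm across, at station y 65, z 40) that the nozzle's mouth must meet. The brass spigot, 26 mm across, runs 35 mm from here along the station's +y, its last 8 mm tapered.
- cradle (a point): Point on the spigot's axis (z 40) over the V cradle, 90 mm out from the shoulder. The 90-degree steel V runs along the station's y from y 106 to 202; its edges reach z 35 and 27 mm either side of the axis. A nozzle lying in it has its axis on the spigot's axis (1 mm below it) and slides along y.
- sleeve_axis (a point): Point on the sleeve's vertical axis of turning, at the height of its top face (station z 88). The fixed aluminium hub above it (44 mm across, top at z 92) bears the black index arrow, which points to the station's front (-x).
- sleeve (a joint): Angle of the black click sleeve (96 mm across, z 60..88), numerals 1 to 6 on its top, read at the arrow: 0 = 1, 0.628 = 2, 1.257 = 3, 1.885 = 4, 2.513 = 5, 3.142 = 6; grows as it turns clockwise seen from above. It clicks: let go between numbers, it springs to the nearer one. About 5 N on the lug moves it.
- lug (a point): Point 66 mm from the axis, z 74, on the sleeve's one side lug (14 mm wide, z 63..85, reaching to 80 mm from the axis). At number 1 the lug points along the station's -y; on the way to 5 it sweeps past the front; at 5 it points to the front left (36 degrees forward of +y).
- valve (a joint): Valve lever angle: 0 = shut, leaning to the station's front (-x); 1.0 = fully open, leaning to the back (+x). It stays where it is left. The pivot runs along y at station y -115, z 30, x 0.
- valve_tip (a point): Centre of the steel ball (26 mm across) at the lever's end, 70 mm from the pivot; station x -34 when shut and +34 when open, z 91 at both ends and 100 half-way. A 10 mm rod joins it to a block 70 x 50 mm (x, y), 25 mm high, on the plate.
- nozzle: Loose aluminium octagonal nozzle lying on one flat, 40 mm across flats, 160 g. Its body is 90 mm long along its own y (-45..45), with a 20 mm stub at the +y end. Origin: middle of the body's length, at its underside; its axis is 20 mm above, z up as it starts.
- nozzle_mouth (a point): Centre of the nozzle's open end (own y -45): bore 30 mm across, 45 mm deep. This end goes onto the spigot.
- nozzle_tip (a point): Centre of the far end of the closed stub (own y +65, stub 16 mm across, on a 24 mm boss 6 mm long).
- lens: Bystander: black camera lens standing on its mount, 55 mm across, 34 mm high; origin at the centre of its underside.
- loupe: Bystander: black loupe standing up, 41 mm across, 49 mm high; origin at the centre of its underside.
- tape: Bystander: roll of pale tape lying flat, 78 mm across, 19 mm high; origin at the centre of its underside.
- driver: Bystander: screwdriver lying on the bench, 185 mm long, 22 mm thick; origin near its middle.
Mind the look-alikes: they are no part of the job. There is more than one size of the nozzle; the job needs the larger.

How it is judged:
By the outcome, as a careful person would: the job done as asked, in the order asked, and still so for the second after the job is handed in, with the robot touching nothing.
It also fails if it takes over 67 s, if anything falls off the work surface, if the arm or the gripper's body presses on something with over 40 N, if the wrist force passes 120 N, or if a joint passes its speed limit or range.

## Working session

There is one attempt and no reset: what is moved stays moved. The work goes in short steps, Python scripts to look and compute and a tool call to move; the robot and the scene stay as the last step left them, time stands still between calls to the robot, and variables do not carry over. Pictures are saved under pics/ and viewed, at most 10 in all, crops included, and the job is handed in when it is done.

Besides the shell and the picture viewer there is one more tool, called after ">>>" by a JSON object that holds its "name" and its "arguments". carry_out: Moves the arm, as the interface text tells. Its arguments: {"type":"object","properties":{"plan":{"type":"array","items":{"type":"array","items":{"type":"array","items":{"type":"number"}}}}},"required":["plan"]}

```bash
mkdir -p pics; ls; cat > h.py <<'E'
import numpy as np, cv2
from bench import get_obs, camera, hand_in
def cloud(c):
    z=c["z_map"];K=c["camera_matrix"];T=c["cam_to_world"]
    v,u=np.mgrid[:z.shape[0],:z.shape[1]]
    P=np.stack([(u-K[0,2])/K[0,0]*z,-(v-K[1,2])/K[1,1]*z,-z],-1)
    return P@T[:3,:3].T+T[:3,3]
def save(n,img): cv2.imwrite("pics/"+n,img[:,:,::-1])
E
python3 - <<'E'
from h import *
for n in("top","scene"):
    c=camera(n); np.savez(n+".npz",**c); save(n+"0.png",c["pixels"]); print(n,c["camera_matrix"],c["cam_to_world"].round(3))
E
```

```text
pics
top [[384.99907026   0.         283.89817574]
 [  0.         384.99907026 209.88964338]
 [  0.           0.           1.        ]] [[ 0.006  0.987 -0.16   0.335]
 [-1.     0.008  0.011 -0.017]
 [ 0.012  0.16   0.987  1.033]
 [ 0.     0.     0.     1.   ]]
scene [[386.67638506   0.         277.11170042]
 [  0.         386.67638506 204.23535192]
 [  0.           0.           1.        ]] [[-0.902  0.229 -0.366  0.147]
 [-0.431 -0.443  0.786  0.726]
 [ 0.018  0.867  0.498  0.54 ]
 [ 0.     0.     0.     1.   ]]
```

View pics/top0.png

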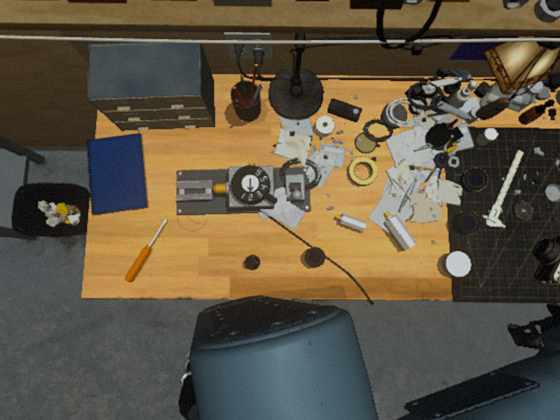

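View pics/scene0.png

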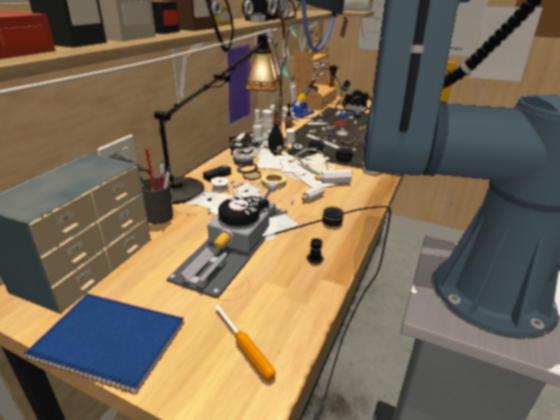

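The top picture shows the station with its sleeve at about (250,186) and cradle at (195,188). The large nozzle is near (398,231) and the small one near (350,223). The lens is at (314,257), the loupe at (252,262), the driver at (147,250) and the tape at (362,170).

```bash
python3 - <<'E'
from h import *
c=dict(np.load("top.npz")); P=cloud(c); im=c["pixels"]
a=cv2.resize(im[155:225,165:325],None,fx=5,fy=5,interpolation=cv2.INTER_CUBIC)
b=cv2.resize(im[205:260,325:425],None,fx=4,fy=4,interpolation=cv2.INTER_CUBIC)
o=np.zeros((350+220,800,3),np.uint8); o[:350]=a; o[350:,:400]=b
z=np.clip((P[...,2])/0.11*255,0,255).astype(np.uint8)
o[350:,400:]=cv2.resize(z[205:260,325:425],None,fx=4,fy=4,interpolation=0)[...,None]*2
save("crop1.png",o)
# station plate points: z 5..11mm in region ; housing top z 58
R=np.zeros(z.shape,bool);R[160:222,168:320]=1
for lo,hi in((.004,.012),(.052,.062),(.082,.094)):
    m=R&(P[...,2]>lo)&(P[...,2]<hi); q=P[m][:,:2].astype(np.float32)
    print(lo,m.sum(),q.mean(0),cv2.minAreaRect(q))
R[:]=0;R[208:252,375:422]=1
m=R&(P[...,2]>.012)&(P[...,2]<.06);q=P[m]
print(q.mean(0),q[:,2].max(),np.percentile(q[:,2],90),cv2.minAreaRect(q[:,:2].astype(np.float32)))
m=R&(P[...,2]>.034)&(P[...,2]<.06);q=P[m]
print(q.mean(0),cv2.minAreaRect(q[:,:2].astype(np.float32)))
for (u,v) in [(314,257),(252,262),(147,250),(362,170),(440,100)]: print(u,v,P[v,u])
E
```

```text
0.004 2957 [0.5464642  0.08295173] ((0.5548702478408813, 0.08176031708717346), (0.17113681137561798, 0.4127173125743866), 0.5444202423095703)
0.052 668 [0.5485606  0.06722878] ((0.5569688081741333, 0.04790644347667694), (0.10827621817588806, 0.21282005310058594), 1.512033462524414)
0.082 1170 [0.55350256 0.0553783 ] ((0.5562363266944885, 0.021059900522232056), (0.0957823321223259, 0.1707746982574463), 0.46708765625953674)
[ 0.44622579 -0.32840216  0.03366021] 0.056257458029933205 0.04054855262133554 ((0.45781224966049194, -0.3379334807395935), (0.10988029092550278, 0.06632397323846817), 33.72457504272461)
[ 0.44284816 -0.33293655  0.03859826] ((0.4489738345146179, -0.34383225440979004), (0.09114987403154373, 0.06126031652092934), 28.147708892822266)
314 257 [ 0.37440817 -0.10631555  0.03297787]
252 262 [0.36033147 0.05257844 0.04507534]
147 250 [0.39055073 0.32987327 0.01663021]
362 170 [ 0.61655869 -0.2444641  -0.00173521]
440 100 [ 0.8067968  -0.45687331  0.03798564]
```

View pics/crop1.png

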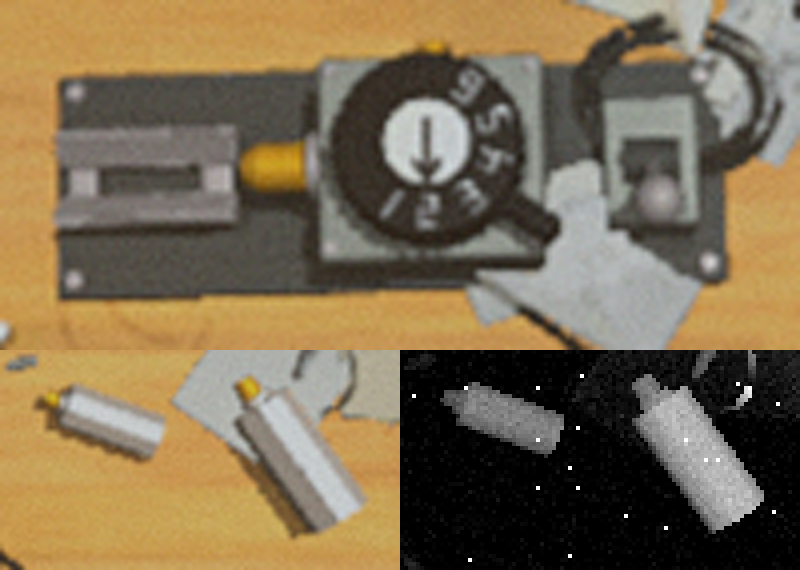

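The crop shows the plate screws at (75,92), (73,280), (700,73) and (709,262), and the hub centre at (428,143). The ball is at (658,198), the spigot tip at (243,167), and the arrow reads 2. The large nozzle's stub points up-left and its mouth down-right.

```bash
python3 - <<'E'
from h import *
c=dict(np.load("top.npz")); P=cloud(c);K=c["camera_matrix"];T=c["cam_to_world"]
def ray(u,v,z):
    d=T[:3,:3]@np.array([(u-K[0,2])/K[0,0],-(v-K[1,2])/K[1,1],-1]);return T[:3,3]+d*(z-T[2,3])/d[2]
f=lambda x,y,z:ray(165+(x+.5)/5-.5,155+(y+.5)/5-.5,z)
S=np.array([f(*p,.009)[:2] for p in[(75,92),(73,280),(700,73),(709,262)]]);print(S.round(4))
for n,p in dict(hub=(428,143,.092),ball=(658,198,.093),spig=(243,167,.04),c1=(62,298,.008),c2=(728,280,.008),c3=(60,77,.008),v1=(60,130,.035),v2=(238,128,.035),v3=(58,226,.035),v4=(236,217,.035),lug=(548,228,.085)).items(): print(n,f(*p).round(4))
# hub by depth
for nm,(a,b,e,g),lo,hi in(("noz",(205,250,378,420),.015,.05),("noztop",(205,250,378,420),.0375,.045),("small",(210,240,330,370),.01,.05)):
    m=np.zeros(P.shape[:2],np.uint8);m[a:b,e:g]=((P[a:b,e:g,2]>lo)&(P[a:b,e:g,2]<hi))
    k,l,s,_=cv2.connectedComponentsWithStats(m,connectivity=4);i=1+s[1:,4].argmax();q=P[l==i]
    r=cv2.minAreaRect(q[:,:2].astype(np.float32)); mu=q.mean(0);ev,V=np.linalg.eigh(np.cov(q[:,:2].T))
    print(nm,len(q),mu.round(4),r,cv2.boxPoints(r).round(4).tolist(),np.degrees(np.arctan2(V[1,1],V[0,1])), np.median(q[:,2]))
m=P[...,2]; 
# height calib: bench around
print(np.median(P[225:240,200:300,2]), np.median(P[180:190,242:248,2]))
E
```

```text
[[ 0.6007  0.257 ]
 [ 0.4969  0.253 ]
 [ 0.6145 -0.0843]
 [ 0.5093 -0.0888]]
hub [0.5545 0.0575 0.092 ]
ball [ 0.5272 -0.0576  0.093 ]
spig [0.5528 0.1586 0.04  ]
c1 [0.4872 0.2586 0.008 ]
c2 [ 0.4997 -0.0991  0.008 ]
c3 [0.6093 0.2658 0.008 ]
v1 [0.5732 0.2569 0.035 ]
v2 [0.5751 0.1629 0.035 ]
v3 [0.5214 0.2554 0.035 ]
v4 [0.527  0.1622 0.035 ]
lug [ 0.513  -0.0028  0.085 ]
noz 621 [ 0.4445 -0.3276  0.0341] ((0.4509977698326111, -0.3275560140609741), (0.109745092689991, 0.04160487651824951), 34.507328033447266) [[0.39399999380111694, -0.34150001406669617], [0.41760000586509705, -0.3758000135421753], [0.5080000162124634, -0.31360000371932983], [0.4844000041484833, -0.2793000042438507]] -146.6452259797328 0.03570189952315428
noztop 134 [ 0.4256 -0.3445  0.0397] ((0.4266934394836426, -0.3435516953468323), (0.051167476922273636, 0.02296065166592598), 33.99087142944336) [[0.39910000562667847, -0.3483000099658966], [0.41190001368522644, -0.36739999055862427], [0.4542999863624573, -0.33880001306533813], [0.4415000081062317, -0.3197000026702881]] -149.60986890889922 0.039595372539975804
small 312 [ 0.4689 -0.2057  0.0245] ((0.4717080593109131, -0.20329394936561584), (0.07900182902812958, 0.029719635844230652), 70.19270324707031) [[0.44429999589920044, -0.2354000061750412], [0.4722999930381775, -0.24549999833106995], [0.499099999666214, -0.1712000072002411], [0.47110000252723694, -0.16110000014305115]] 69.69618028139307 0.025527841444525134
-9.409674780092026e-05 0.09178164546984796
```

```bash
python3 - <<'E'
from h import *
from scipy.spatial.transform import Rotation as R
o=get_obs();w,x,y,z=o["eef_rot"];M=R.from_quat([x,y,z,w]).as_matrix();print(o["time_s"],o["eef_pos"],M.round(3),o["opening"],o["wrist_force"])
ty=M[:,1];print("closing heading deg",np.degrees(np.arctan2(ty[1],ty[0])))
E
```

```text
0.1 [ 0.24677884 -0.51881149  0.23048662] [[ 0.903  0.429 -0.   ]
 [ 0.429 -0.903  0.002]
 [ 0.    -0.002 -1.   ]] 0.9989982647727811 [-0.84062631  0.73520104 -0.39884059]
closing heading deg -64.5749877230078
```

>>> {"name": "carry_out", "arguments": {"plan": [[[0.04,0.037,-0.005,0,0,0.03,1],[0.08,0.075,-0.015,0,0,0.06,1],[0.12,0.112,-0.03,0,0,0.09,1],[0.16,0.15,-0.045,0,0,0.12,1],[0.196,0.186,-0.06,0,0,0.15,1]]]}}

```text
time_s: 0.52
eef_pos: [0.3961, -0.3782, 0.1891]
eef_rot: [0.0, 0.956, 0.293, 0.0]
wrist_force: [-0.2, 0.4, -0.3]
opening: 0.996
grasp_force: 0.0
```

>>> {"name": "carry_out", "arguments": {"plan": [[[0,0,0,0,0,0,1],[0,0,0,0,0,0,1],[0,0,0,0,0,0,1],[0,0,0,0,0,0,1],[0,0,0,0,0,0,1]]]}}

```text
time_s: 0.93
eef_pos: [0.3943, -0.381, 0.19]
eef_rot: [0.0, 0.957, 0.291, 0.0]
wrist_force: [0.9, 0.0, 0.2]
opening: 1.003
grasp_force: 0.0
```

```bash
cat >> h.py <<'E'
from scipy.spatial.transform import Rotation as R
def wcloud(c):
    z=c["z_map"];K=c["camera_matrix"];T=c["cam_to_world"]
    v,u=np.mgrid[:z.shape[0],:z.shape[1]]
    a=(u-K[0,2])/K[0,0];b=(v-K[1,2])/K[1,1];r=np.hypot(a,b)+1e-9
    s=np.tan(np.minimum(r,1.5))/r
    P=np.stack([a*s*z,-b*s*z,-z],-1)
    return P@T[:3,:3].T+T[:3,3]
def st():
    o=get_obs();w,x,y,z=o["eef_rot"];M=R.from_quat([x,y,z,w]).as_matrix()
    print("t",round(o["time_s"],2),"pos",np.round(o["eef_pos"],4),"closing",np.degrees(np.arctan2(M[1,1],M[0,1])).round(2),"down",M[:,2].round(3),"open",round(o["opening"],3),"F",np.round(o["wrist_force"],1),"g",round(o["grasp_force"],1),"q",np.round(o["q"],2))
    return o
E
python3 - <<'E'
from h import *
st();c=camera("wrist");np.savez("w1.npz",**c);save("w1.png",c["pixels"]);P=wcloud(c)
g=np.isfinite(P).all(-1)&(c["z_map"]>0)
m=(g&(P[...,2]>.015)&(P[...,2]<.045)&(np.hypot(P[...,0]-.445,P[...,1]+.332)<.09)).astype(np.uint8)
k,l,s,_=cv2.connectedComponentsWithStats(m,connectivity=4);i=1+s[1:,4].argmax();q=P[l==i];r=cv2.minAreaRect(q[:,:2].astype(np.float32));print(len(q),r,cv2.boxPoints(r).round(4).tolist())
t=q[q[:,2]>.037];r=cv2.minAreaRect(t[:,:2].astype(np.float32));print(len(t),r,cv2.boxPoints(r).round(4).tolist(),np.median(t[:,2]),t.mean(0))
E
```

```text
t 0.93 pos [ 0.3943 -0.381   0.19  ] closing -56.11 down [ 0.    -0.001 -1.   ] open 1.003 F [0.9 0.  0.2] g 0.0 q [-0.98  0.16  1.72 -0.    1.26 -0.01]
4559 ((0.45049235224723816, -0.33074453473091125), (0.10983000695705414, 0.039922140538692474), 34.10878372192383) [[0.3937999904155731, -0.3449999988079071], [0.41620001196861267, -0.3781000077724457], [0.5072000026702881, -0.3165000081062317], [0.4848000109195709, -0.2833999991416931]]
2549 ((0.44273072481155396, -0.3363786041736603), (0.09068813174962997, 0.02596983127295971), 34.3026237487793) [[0.39800000190734863, -0.35120001435279846], [0.41260001063346863, -0.3727000057697296], [0.48750001192092896, -0.3215999901294708], [0.47290000319480896, -0.3000999987125397]] 0.04007795973094752 [ 0.44300726 -0.33641774  0.03989648]
```

View pics/w1.png

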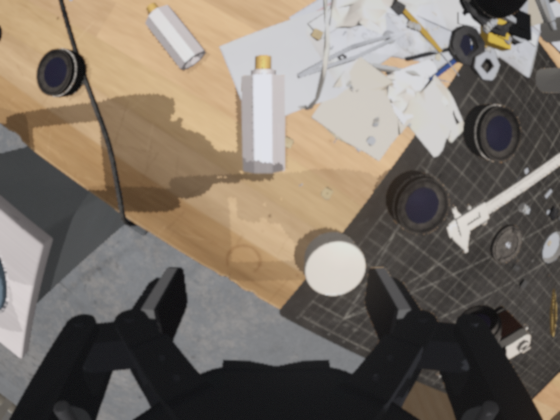

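The wrist view shows the large nozzle at (263,115) with its stub up. The measured size (39.9 x 110 mm) matches, and its body centre is at (0.443,-0.336).

>>> {"name": "carry_out", "arguments": {"plan": [[[0.016,0.015,-0.01,0,0,0,1],[0.032,0.03,-0.02,0,0,0,1],[0.0485,0.0446,-0.035,0,0,0.005,1],[0.0485,0.0446,-0.06,0,0,0.005,1],[0.0485,0.0446,-0.09,0,0,0.005,1]]]}}

```text
time_s: 1.4
eef_pos: [0.445, -0.3364, 0.1008]
eef_rot: [0.002, 0.955, 0.295, 0.001]
wrist_force: [0.5, -0.9, 0.2]
opening: 0.998
grasp_force: 0.0
```

>>> {"name": "carry_out", "arguments": {"plan": [[[0,0,-0.025,0,0,0,1],[0,0,-0.05,0,0,0,1],[0,0,-0.07,0,0,0,1],[0,0,-0.08,0,0,0,1],[0,0,-0.085,0,0,0,1]]]}}

```text
time_s: 1.82
eef_pos: [0.4424, -0.335, 0.0131]
eef_rot: [-0.001, 0.956, 0.294, -0.001]
wrist_force: [-0.6, 0.2, -0.5]
opening: 1.002
grasp_force: 0.0
```

```bash
python3 -c "
from h import *
st()"
```

```text
t 1.82 pos [ 0.4424 -0.335   0.0131] closing -55.78 down [-0.002  0.002 -1.   ] open 1.002 F [-0.6  0.2 -0.5] g 0.0 q [-0.86  0.43  1.78 -0.    0.93  0.11]
```

>>> {"name": "carry_out", "arguments": {"plan": [[[0,0,0.001,0,0,0,0.3],[0,0,0.001,0,0,0,0.2],[0,0,0.001,0,0,0,0.1],[0,0,0.001,0,0,0,0],[0,0,0.001,0,0,0,0]]]}}

```text
time_s: 2.23
eef_pos: [0.4446, -0.3362, 0.0175]
eef_rot: [0.002, 0.955, 0.295, 0.001]
wrist_force: [-1.1, 0.4, 7.8]
opening: 0.449
grasp_force: 61.4
```

>>> {"name": "carry_out", "arguments": {"plan": [[[0,0,0,0,0,0,0],[0,0,0,0,0,0,0],[0,0,0,0,0,0,0],[0,0,0,0,0,0,0],[0,0,0,0,0,0,0]]]}}

```text
time_s: 2.65
eef_pos: [0.4446, -0.3362, 0.0174]
eef_rot: [0.002, 0.955, 0.295, 0.001]
wrist_force: [-0.3, 0.7, 6.9]
opening: 0.444
grasp_force: 61.3
```

>>> {"name": "carry_out", "arguments": {"plan": [[[0,0,0.02,0,0,0,0],[0,0,0.05,0,0,0,0],[0,0,0.08,0,0,0,0],[0,0,0.11,0,0,0,0],[0,0,0.13,0,0,0,0]]]}}

```text
time_s: 3.07
eef_pos: [0.4445, -0.3358, 0.1492]
eef_rot: [0.002, 0.955, 0.295, 0.001]
wrist_force: [-0.2, -0.4, -1.3]
opening: 0.445
grasp_force: 60.9
```

```bash
python3 - <<'E'
from h import *
st();c=camera("wrist");save("w2.png",c["pixels"]);P=wcloud(c)
g=(c["z_map"]>0)&(P[...,2]>.10)&(P[...,2]<.20)&(np.hypot(P[...,0]-.443,P[...,1]+.335)<.1)
q=P[g];d=np.array([np.cos(.595),np.sin(.595)]);n=np.array([-d[1],d[0]])
a=(q[:,:2]-[.4428,-.3355])@d;b=(q[:,:2]-[.4428,-.3355])@n
for lo in np.arange(-.07,.08,.01):
    s=(a>=lo)&(a<lo+.01)&(abs(b)<.021)
    if s.sum()>5: print(round(lo,3),s.sum(),np.percentile(q[s,2],90).round(4),b[s].min().round(4),b[s].max().round(4))
E
```

```text
t 3.07 pos [ 0.4445 -0.3358  0.1492] closing -55.68 down [ 0.003 -0.003 -1.   ] open 0.445 F [-0.2 -0.4 -1.3] g 60.9 q [-0.86  0.23  1.73  0.    1.18  0.11]
-0.05 161 0.1714 -0.0209 0.0168
-0.04 998 0.1724 -0.0209 0.0171
-0.03 1125 0.1724 -0.021 0.0169
-0.02 1260 0.1725 -0.021 0.0169
-0.01 1674 0.1793 -0.021 0.0186
0.0 1918 0.1855 -0.021 0.02
0.01 2305 0.1839 -0.021 0.021
0.02 1909 0.1724 -0.021 0.0178
0.03 2089 0.1725 -0.021 0.0178
0.04 2526 0.172 -0.021 0.0177
0.05 1057 0.1608 -0.0142 0.0095
0.06 500 0.1599 -0.0101 0.0055
```

View pics/w2.png

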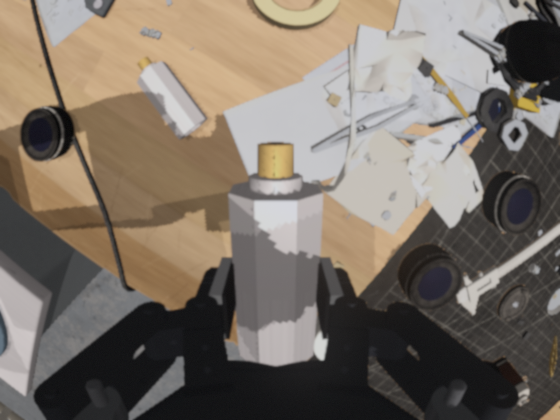

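The nozzle is held level, with its stub at (275,160), and the body is square in the fingers. I move towards the station and measure it on the way.

>>> {"name": "carry_out", "arguments": {"plan": [[[0.005,0.038,0.01,0,0,0.11,0],[0.01,0.076,0.02,0,0,0.22,0],[0.015,0.114,0.03,0,0,0.33,0],[0.02,0.152,0.04,0,0,0.44,0],[0.025,0.19,0.05,0,0,0.55,0]]]}}

```text
time_s: 3.53
eef_pos: [0.4682, -0.1432, 0.196]
eef_rot: [0.0, 0.838, 0.545, 0.0]
wrist_force: [0.9, -0.7, -1.2]
opening: 0.451
grasp_force: 60.9
```

>>> {"name": "carry_out", "arguments": {"plan": [[[0,0,0,0,0,0.1,0],[0,0,0,0,0,0.2,0],[0,0,0,0,0,0.3,0],[0,0,0,0,0,0.4,0],[0,0,0,0,0,0.46,0]]]}}

```text
time_s: 3.95
eef_pos: [0.4685, -0.1446, 0.1955]
eef_rot: [0.0, 0.691, 0.722, -0.0]
wrist_force: [0.2, -1.1, -1.5]
opening: 0.45
grasp_force: 60.9
```

```bash
python3 - <<'E'
from h import *
st();c=camera("wrist");np.savez("w3.npz",**c);save("w3.png",c["pixels"])
P=wcloud(c);g=(c["z_map"]>0)
for lo,hi,nm in((.05,.0605,"housing"),(.085,.089,"sleeve"),(.09,.095,"hub"),(.004,.012,"plate"),(.028,.037,"V"),(.075,.11,"ball")):
    m=g&(P[...,2]>lo)&(P[...,2]<hi)&(abs(P[...,0]-.555)<.09)&(abs(P[...,1]-.08)<.2)
    q=P[m][:,:2].astype(np.float32);print(nm,m.sum(),q.mean(0),cv2.minAreaRect(q))
E
```

```text
t 3.95 pos [ 0.4685 -0.1446  0.1955] closing 2.51 down [ 0. -0. -1.] open 0.45 F [ 0.2 -1.1 -1.5] g 60.9 q [-0.54  0.03  1.85 -0.    1.26 -0.59]
housing 2331 [0.5564009  0.00987579] ((0.5583283305168152, -0.01325734332203865), (0.10815691947937012, 0.09734207391738892), 0.6250900626182556)
sleeve 1667 [0.55472857 0.0194949 ] ((0.5398215055465698, 0.0062783583998680115), (0.13595107197761536, 0.05471460148692131), 48.9162712097168)
hub 116 [ 0.54032916 -0.02431152] ((0.541796863079071, -0.008772403001785278), (0.12800656259059906, 0.04923466965556145), 61.134769439697266)
plate 8167 [ 0.53938395 -0.04810205] ((0.5607610940933228, -0.042019471526145935), (0.14493831992149353, 0.20347906649112701), 73.85138702392578)
V 2311 [ 0.5624479 -0.0522694] ((0.5575994253158569, -0.019605718553066254), (0.10436144471168518, 0.12745597958564758), 2.291109800338745)
ball 3736 [ 0.5446737  -0.00093637] ((0.5395343899726868, -0.00019987672567367554), (0.1384962797164917, 0.06797435879707336), 57.89701461791992)
```

View pics/w3.png

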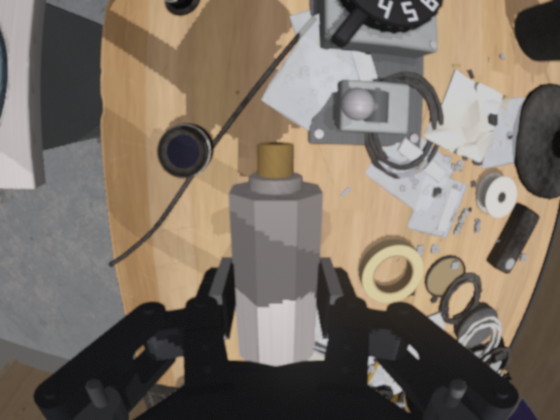

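The view shows the ball at (358,103), part of the sleeve at the top, and the lens at (185,150). I go nearer to measure the spigot and cradle.

>>> {"name": "carry_out", "arguments": {"plan": [[[0.015,0.036,0,0,0,0,0],[0.03,0.072,0,0,0,0,0],[0.045,0.108,0,0,0,0,0],[0.06,0.14,0,0,0,0,0],[0.07,0.165,0,0,0,0,0]]]}}

```text
time_s: 4.42
eef_pos: [0.5393, 0.0225, 0.1957]
eef_rot: [0.0, 0.694, 0.72, 0.0]
wrist_force: [0.3, 0.3, -0.2]
opening: 0.449
grasp_force: 61.0
```

>>> {"name": "carry_out", "arguments": {"plan": [[[0,0,0,0,0,0,0],[0,0,0,0,0,0,0],[0,0,0,0,0,0,0],[0,0,0,0,0,0,0],[0,0,0,0,0,0,0]]]}}

```text
time_s: 4.83
eef_pos: [0.5383, 0.0189, 0.1956]
eef_rot: [0.0, 0.694, 0.72, -0.0]
wrist_force: [-0.3, 0.0, -1.0]
opening: 0.451
grasp_force: 61.0
```

```bash
python3 - <<'E'
from h import *
st();c=camera("wrist");np.savez("w4.npz",**c);save("w4.png",c["pixels"])
P=wcloud(c);g=(c["z_map"]>0)
yaw=.0385;ox,oy=.5554,.0583;cs,sn=np.cos(yaw),np.sin(yaw)
X=(P[...,0]-ox)*cs+(P[...,1]-oy)*sn;Y=-(P[...,0]-ox)*sn+(P[...,1]-oy)*cs;Z=P[...,2]
# V edges & spigot: profile
for y in range(68,206,10):
    s=g&(Y>y/1e3)&(Y<(y+10)/1e3)&(abs(X)<.05)&(Z>.012)&(Z<.07)
    if s.sum()<10: continue
    x=X[s];print(y,s.sum(),"x",(x.min()*1e3).round(1),(x.max()*1e3).round(1),"mid",((x.min()+x.max())*500).round(1),"zmax",np.percentile(Z[s],98).round(4),"x at top",(x[Z[s]>np.percentile(Z[s],85)].mean()*1e3).round(1))
s=g&(Z>.004)&(Z<.013)&(abs(X)<.075)&(Y>.06)&(Y<.23)
print("plate",s.sum(),[np.percentile(X[s],p).round(4) for p in(1,99)],Y[s].max(), np.median(Z[s]))
E
```

```text
t 4.83 pos [0.5383 0.0189 0.1956] closing 2.06 down [-0. -0. -1.] open 0.451 F [-0.3  0.  -1. ] g 61.0 q [-0.19  0.14  1.73 -0.    1.27 -0.22]
68 312 x -11.0 15.0 mid 2.0 zmax 0.0542 x at top 1.8
78 310 x -11.0 14.0 mid 1.5 zmax 0.0543 x at top 2.0
88 231 x -11.1 13.8 mid 1.4 zmax 0.0535 x at top 2.1
98 204 x -23.7 27.8 mid 2.1 zmax 0.0474 x at top 5.3
108 552 x -23.6 27.9 mid 2.1 zmax 0.0331 x at top 1.5
118 485 x -23.6 27.8 mid 2.1 zmax 0.0336 x at top 2.6
128 386 x -24.6 28.2 mid 1.8 zmax 0.0334 x at top 3.6
138 343 x -24.6 28.3 mid 1.9 zmax 0.0336 x at top 1.0
148 22 x -9.4 18.2 mid 4.4 zmax 0.0254 x at top 15.5
plate 7501 [np.float64(-0.0591), np.float64(0.0626)] 0.15819631413814764 0.008345354256855508
```

View pics/w4.png

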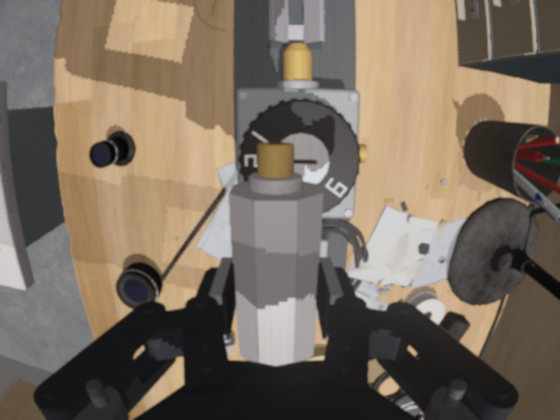

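The view shows the spigot at (297,62), the cradle at (297,15) and the held stub at (275,160). The cradle axis lies about 2 mm off my estimate. Next I measure the held nozzle in the same camera frame.

```bash
python3 - <<'E'
from h import *
c=np.load("w4.npz");P=wcloud(c);g=(c["z_map"]>0)
yaw=.0385;ox,oy=.5554,.0583;cs,sn=np.cos(yaw),np.sin(yaw)
X=((P[...,0]-ox)*cs+(P[...,1]-oy)*sn)*1e3;Y=(-(P[...,0]-ox)*sn+(P[...,1]-oy)*cs)*1e3;Z=P[...,2]
t=np.array([.5383-ox,.0189-oy]);print("TCP station",(cs*t[0]+sn*t[1])*1e3,(-sn*t[0]+cs*t[1])*1e3)
N=g&(Z>.15)&(Z<.235)
s=np.zeros_like(N);s[140:200,225:325]=1;N&=s
print("stub tip Y",np.percentile(Y[N],[98,99.5]),Z[N].max())
for a in range(-45,30,5):
    k=N&(Y>a)&(Y<a+5)
    if k.sum()>10: print(a,k.sum(),X[k].min().round(1),X[k].max().round(1),"mid",((X[k].min()+X[k].max())/2).round(2),Z[k].max().round(4))
for v in range(5,95,4): print(v,[(X[v,u].round(1),Y[v,u].round(1),Z[v,u].round(3)) for u in(282,297,312)])
E
```

```text
TCP station -18.6038536180991 -38.712615909498304
stub tip Y [23.34537768 23.6242759 ] 0.21707555721473015
0 1154 -38.0 2.3 mid -17.87 0.2171
5 790 -30.0 -6.1 mid -18.03 0.2114
10 426 -25.9 -10.1 mid -17.98 0.2076
15 436 -25.8 -10.2 mid -17.97 0.2077
20 394 -25.7 -10.2 mid -17.96 0.2078
5 [(np.float64(-11.4), np.float64(141.9), np.float64(0.026)), (np.float64(4.0), np.float64(147.8), np.float64(0.008)), (np.float64(17.2), np.float64(142.8), np.float64(0.025))]
9 [(np.float64(-11.4), np.float64(137.6), np.float64(0.026)), (np.float64(3.9), np.float64(143.2), np.float64(0.009)), (np.float64(17.2), np.float64(138.5), np.float64(0.025))]
13 [(np.float64(-11.4), np.float64(134.2), np.float64(0.023)), (np.float64(3.9), np.float64(138.6), np.float64(0.009)), (np.float64(17.0), np.float64(133.8), np.float64(0.027))]
17 [(np.float64(-11.4), np.float64(129.0), np.float64(0.026)), (np.float64(3.9), np.float64(134.5), np.float64(0.008)), (np.float64(17.0), np.float64(129.8), np.float64(0.026))]
21 [(np.float64(-11.4), np.float64(125.8), np.float64(0.023)), (np.float64(3.9), np.float64(130.1), np
[... 2544 characters left out ...]

81 [(np.float64(-12.1), np.float64(62.7), np.float64(0.054)), (np.float64(0.3), np.float64(62.3), np.float64(0.061)), (np.float64(13.7), np.float64(63.2), np.float64(0.054))]
85 [(np.float64(-12.1), np.float64(59.3), np.float64(0.053)), (np.float64(0.4), np.float64(59.0), np.float64(0.059)), (np.float64(13.5), np.float64(59.5), np.float64(0.055))]
89 [(np.float64(-12.2), np.float64(55.5), np.float64(0.058)), (np.float64(0.5), np.float64(55.6), np.float64(0.058)), (np.float64(13.2), np.float64(55.8), np.float64(0.058))]
93 [(np.float64(-12.2), np.float64(52.0), np.float64(0.059)), (np.float64(0.5), np.float64(52.1), np.float64(0.058)), (np.float64(13.3), np.float64(52.4), np.float64(0.057))]
```

>>> {"name": "carry_out", "arguments": {"plan": [[[0.003,0.0386,0,0,0,0,0],[0.006,0.0772,0,0,0,0,0],[0.009,0.1158,0,0,0,0,0],[0.011,0.155,0,0,0,0,0],[0.0125,0.1926,0,0,0,0,0]]]}}

```text
time_s: 5.3
eef_pos: [0.5513, 0.2135, 0.1958]
eef_rot: [0.0, 0.694, 0.72, 0.0]
wrist_force: [1.5, 0.6, -2.1]
opening: 0.45
grasp_force: 61.0
```

>>> {"name": "carry_out", "arguments": {"plan": [[[0,0,-0.03,0,0,0,0],[0,0,-0.06,0,0,0,0],[0,0,-0.09,0,0,0,0],[0,0,-0.12,0,0,0,0],[0,0,-0.145,0,0,0,0]]]}}

```text
time_s: 5.72
eef_pos: [0.5504, 0.2117, 0.0486]
eef_rot: [-0.0, 0.694, 0.72, -0.001]
wrist_force: [-0.3, -0.5, -1.0]
opening: 0.448
grasp_force: 61.0
```

>>> {"name": "carry_out", "arguments": {"plan": [[[0,0,0,0,0,0,0],[0,0,-0.003,0,0,0,0],[0,0,-0.006,0,0,0,0],[0,0,-0.009,0,0,0,0],[0,0,-0.011,0,0,0,0]]]}}

```text
time_s: 6.13
eef_pos: [0.5526, 0.2126, 0.0413]
eef_rot: [0.001, 0.694, 0.72, 0.001]
wrist_force: [-0.6, 0.1, -1.6]
opening: 0.447
grasp_force: 61.0
```

```bash
python3 - <<'E'
from h import *
st();c=camera("scene");im=c["pixels"];save("s5.png",cv2.resize(im[190:300,150:290],None,fx=5,fy=5,interpolation=cv2.INTER_CUBIC))
E
```

```text
t 6.13 pos [0.5526 0.2126 0.0413] closing 2.16 down [ 0.003  0.001 -1.   ] open 0.447 F [-0.6  0.1 -1.6] g 61.0 q [0.17 0.45 1.69 0.   1.   0.13]
```

View pics/s5.png

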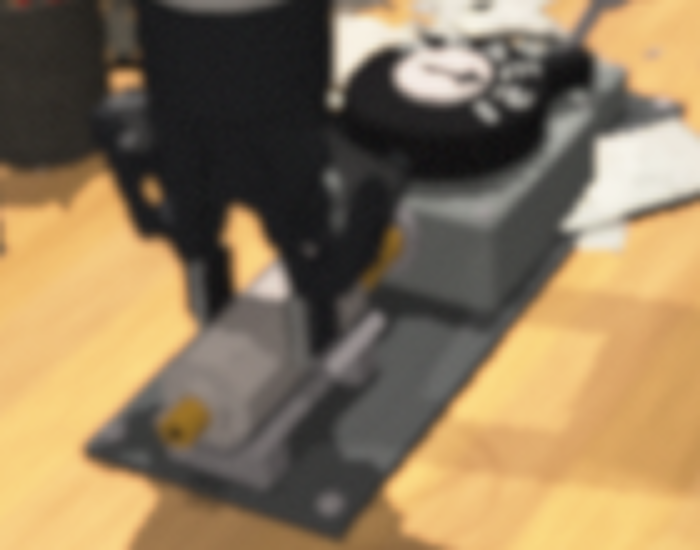

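The crop shows the nozzle in line over the V, with its stub at (185,420) and the spigot at (390,255). I lower it onto the cradle.

>>> {"name": "carry_out", "arguments": {"plan": [[[-0.0005,0,-0.001,0,0,0,0],[-0.001,0,-0.002,0,0,0,0],[-0.001,0,-0.003,0,0,0,0],[-0.001,0,-0.004,0,0,0,0],[-0.001,0,-0.004,0,0,0,0]]]}}

```text
time_s: 6.6
eef_pos: [0.5507, 0.2128, 0.0365]
eef_rot: [0.0, 0.694, 0.72, 0.0]
wrist_force: [-1.3, -0.5, 4.8]
opening: 0.446
grasp_force: 61.7
```

>>> {"name": "carry_out", "arguments": {"plan": [[[0.0002,-0.003,0,0,0,0,0],[0.0003,-0.006,0,0,0,0,0],[0.0005,-0.01,0,0,0,0,0],[0.0006,-0.014,0,0,0,0,0],[0.0007,-0.018,0,0,0,0,0]]]}}

```text
time_s: 7.02
eef_pos: [0.5512, 0.1956, 0.0366]
eef_rot: [-0.0, 0.694, 0.72, 0.001]
wrist_force: [-1.4, 5.9, 5.2]
opening: 0.45
grasp_force: 61.8
```

>>> {"name": "carry_out", "arguments": {"plan": [[[0.0002,-0.004,0,0,0,0,0],[0.0003,-0.008,0,0,0,0,0],[0.0005,-0.012,0,0,0,0,0],[0.0006,-0.016,0,0,0,0,0],[0.0007,-0.018,0,0,0,0,0]]]}}

```text
time_s: 7.43
eef_pos: [0.552, 0.1773, 0.0365]
eef_rot: [-0.0, 0.694, 0.72, 0.001]
wrist_force: [-1.8, 5.1, 4.8]
opening: 0.448
grasp_force: 61.8
```

>>> {"name": "carry_out", "arguments": {"plan": [[[0,-0.001,0,0,0,0,0],[0.0001,-0.002,0,0,0,0,0],[0.0002,-0.003,0,0,0,0,0],[0.0002,-0.004,0,0,0,0,0],[0.0002,-0.005,0,0,0,0,0]]]}}

```text
time_s: 7.85
eef_pos: [0.5522, 0.1726, 0.0365]
eef_rot: [-0.0, 0.693, 0.72, 0.001]
wrist_force: [-1.7, 5.2, 4.4]
opening: 0.451
grasp_force: 61.8
```

>>> {"name": "carry_out", "arguments": {"plan": [[[0,-0.0005,0,0,0,0,0],[0,-0.001,0,0,0,0,0],[0,-0.0015,0,0,0,0,0],[0,-0.002,0,0,0,0,0],[0,-0.002,0,0,0,0,0]]]}}

```text
time_s: 8.27
eef_pos: [0.5522, 0.1705, 0.0365]
eef_rot: [-0.0, 0.694, 0.72, 0.001]
wrist_force: [-1.1, 4.7, 4.3]
opening: 0.452
grasp_force: 61.8
```

>>> {"name": "carry_out", "arguments": {"plan": [[[0,-0.0005,0,0,0,0,0],[0,-0.001,0,0,0,0,0],[0,-0.0015,0,0,0,0,0],[0,-0.002,0,0,0,0,0],[0,-0.002,0,0,0,0,0]]]}}

```text
time_s: 8.68
eef_pos: [0.5523, 0.1694, 0.0365]
eef_rot: [-0.0, 0.694, 0.72, 0.002]
wrist_force: [-1.6, 8.5, 4.3]
opening: 0.446
grasp_force: 61.7
```

>>> {"name": "carry_out", "arguments": {"plan": [[[0,-0.0005,0,0,0,0,0],[0,-0.001,0,0,0,0,0],[0,-0.001,0,0,0,0,0],[0,-0.001,0,0,0,0,0],[0,-0.001,0,0,0,0,0]]]}}

```text
time_s: 9.1
eef_pos: [0.5523, 0.1694, 0.0365]
eef_rot: [-0.001, 0.694, 0.72, 0.002]
wrist_force: [-0.3, 12.1, 3.7]
opening: 0.446
grasp_force: 61.6
```

The nozzle stopped hard at the shoulder while the force kept rising. I release it and lift.

>>> {"name": "carry_out", "arguments": {"plan": [[[0,-0.001,0,0,0,0,0],[0,-0.001,0,0,0,0,0],[0,0.002,0,0,0,0,0.7],[0,0.002,0,0,0,0,0.8],[0,0.002,0,0,0,0,0.8]]]}}

```text
time_s: 9.52
eef_pos: [0.5517, 0.1683, 0.0355]
eef_rot: [0.0, 0.693, 0.721, -0.0]
wrist_force: [0.1, -1.1, -0.1]
opening: 0.8
grasp_force: 0.0
```

>>> {"name": "carry_out", "arguments": {"plan": [[[0,0,0.002,0,0,0,0.8],[0,0,0.03,0,0,0,0.8],[0,0,0.06,0,0,0,0.8],[0,0,0.09,0,0,0,0.8],[0,0,0.12,0,0,0,0.8]]]}}

```text
time_s: 9.93
eef_pos: [0.5515, 0.1678, 0.1568]
eef_rot: [-0.0, 0.694, 0.72, -0.0]
wrist_force: [0.6, 0.1, 0.2]
opening: 0.804
grasp_force: 0.0
```

```bash
python3 - <<'E'
from h import *
o=st();p=o["eef_pos"];print("to lug hover",.5189-p[0],.0008-p[1])
for n in("top","scene"):
    c=camera(n);np.savez(n+"6.npz",**c);P=cloud(c)
    ox,oy,yaw=.5568,.0573,.0385;cs,sn=np.cos(yaw),np.sin(yaw)
    X=((P[...,0]-ox)*cs+(P[...,1]-oy)*sn)*1e3;Y=(-(P[...,0]-ox)*sn+(P[...,1]-oy)*cs)*1e3;Z=P[...,2]*1e3
    m=(c["z_map"]>0)&(abs(X)<15)&(Y>62)&(Y<185)&(Z>44)&(Z<66)
    print(n,m.sum());
    if m.sum(): print("Y range z>44",np.percentile(Y[m],[1,50,99]),"Xmid",np.median(X[m]))
    for y in range(60,190,5):
        k=(c["z_map"]>0)&(abs(X)<10)&(Y>y)&(Y<y+5)
        if k.sum(): print((y,np.percentile(Z[k],90).round(0)),end=" ")
E
```

```text
t 9.93 pos [0.5515 0.1678 0.1568] closing 2.13 down [-0.001 -0.    -1.   ] open 0.804 F [0.6 0.1 0.2] g 0.0 q [ 0.09  0.26  1.67 -0.    1.21  0.05]
to lug hover -0.032568649006249006 -0.16702928964946634
top 281
Y range z>44 [ 62.60643597  93.95198726 127.26925863] Xmid -1.4224697021899433
(60, np.float64(527.0)) (65, np.float64(526.0)) (70, np.float64(518.0)) (75, np.float64(518.0)) (80, np.float64(518.0)) (85, np.float64(519.0)) (90, np.float64(518.0)) (95, np.float64(518.0)) (100, np.float64(518.0)) (105, np.float64(518.0)) (110, np.float64(518.0)) (115, np.float64(518.0)) (120, np.float64(518.0)) (125, np.float64(518.0)) (130, np.float64(519.0)) (135, np.float64(519.0)) (140, np.float64(518.0)) (145, np.float64(519.0)) (150, np.float64(524.0)) (155, np.float64(526.0)) (160, np.float64(526.0)) (165, np.float64(525.0)) (170, np.float64(523.0)) scene 442
Y range z>44 [ 63.60190084 128.13131298 175.91255187] Xmid -4.385692606188594
(60, np.float64(59.0)) (65, np.float64(59.0)) (70, np.float64(58.0)) (75, np.float64(60.0)) (80, np.float64(59.0)) (85, np.float64(60.0)) (90, np.float64(59.0)) (95, np.float64(59.0)) (100, np.float64(59.0)) (105, np.float64(59.0)) (110, np.float64(60.0)) (115, np.float64(60.0)) (120, np.float64(278.0)) (125, np.float64(270.0)) (130, np.float64(268.0)) (135, np.float64(60.0)) (140, np.float64(346.0)) (145, np.float64(421.0)) (150, np.float64(431.0)) (155, np.float64(58.0)) (160, np.float64(50.0)) (165, np.float64(440.0)) (170, np.float64(512.0)) (175, np.float64(507.0)) (180, np.float64(23.0)) (185, np.float64(21.0))
```

The nozzle is home: the tip reads 175 mm and the top face is continuous from 65. Next is the lug.

>>> {"name": "carry_out", "arguments": {"plan": [[[-0.007,-0.035,0,0,0,-0.12,0.7],[-0.014,-0.07,0,0,0,-0.24,0.6],[-0.021,-0.105,0,0,0,-0.36,0.55],[-0.027,-0.14,0,0,0,-0.48,0.55],[-0.0326,-0.167,0,0,0,-0.6,0.55]]]}}

```text
time_s: 10.45
eef_pos: [0.5181, -0.001, 0.155]
eef_rot: [0.0, 0.877, 0.48, -0.001]
wrist_force: [0.1, -0.7, -0.1]
opening: 0.55
grasp_force: 0.0
```

>>> {"name": "carry_out", "arguments": {"plan": [[[0,0,0,0,0,-0.028,0.55],[0,0,0,0,0,-0.028,0.55],[0,0,0,0,0,-0.028,0.55],[0,0,0,0,0,-0.028,0.55],[0,0,0,0,0,-0.028,0.55]]]}}

```text
time_s: 10.87
eef_pos: [0.5191, 0.0023, 0.1554]
eef_rot: [-0.0, 0.882, 0.472, -0.0]
wrist_force: [-0.3, 0.5, 0.8]
opening: 0.55
grasp_force: 0.0
```

```bash
python3 - <<'E'
from h import *
st()
c=camera("wrist");np.savez("w7.npz",**c);save("w7.png",c["pixels"]);P=wcloud(c)
ox,oy,yaw=.5568,.0573,.0385;cs,sn=np.cos(yaw),np.sin(yaw)
X=((P[...,0]-ox)*cs+(P[...,1]-oy)*sn)*1e3;Y=(-(P[...,0]-ox)*sn+(P[...,1]-oy)*cs)*1e3;Z=P[...,2]*1e3
r=np.hypot(X,Y);m=(c["z_map"]>0)&(Z>78)&(Z<92)&(r>53)&(r<84)
th=np.degrees(np.arctan2(-X[m],-Y[m]));print(m.sum(),"theta",np.percentile(th,[2,50,98]),"r",np.percentile(r[m],[2,98]),np.median(Z[m]))
h=(c["z_map"]>0)&(Z>84)&(Z<95)&(r<60);print(h.sum(),[np.percentile(X[h],p).round(1) for p in(0.5,99.5)],[np.percentile(Y[h],p).round(1) for p in(0.5,99.5)])
E
```

```text
t 10.87 pos [0.5191 0.0023 0.1554] closing -33.69 down [-0.  0. -1.] open 0.55 F [-0.3  0.5  0.8] g 0.0 q [-0.22  0.14  1.82  0.    1.18  0.36]
661 theta [29.19552282 35.74365382 41.55937147] r [53.50355002 77.766241  ] 84.90952539620409
16729 [np.float64(-45.2), np.float64(45.8)] [np.float64(-47.2), np.float64(45.1)]
```

View pics/w7.png

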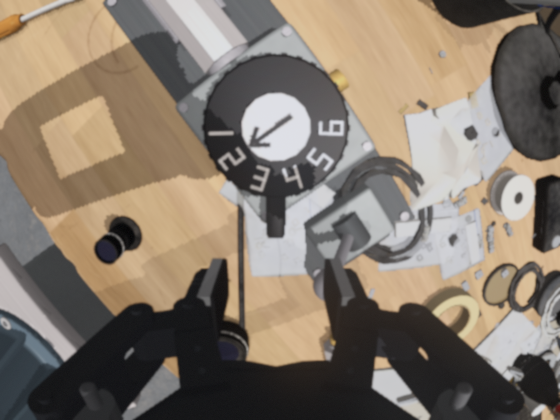

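The view shows the arrow at 2 and the lug at (276,205), midway between the fingers. I lower and grip it.

>>> {"name": "carry_out", "arguments": {"plan": [[[0,0,-0.025,0,0,0,0.55],[0,-0.001,-0.045,0,0,0,0.55],[0,-0.001,-0.065,0,0,0,0.55],[0,-0.001,-0.08,0,0,0,0.55],[0,-0.001,-0.086,0,0,0,0.55]]]}}

```text
time_s: 11.33
eef_pos: [0.5175, 0.0016, 0.0672]
eef_rot: [-0.001, 0.882, 0.472, -0.001]
wrist_force: [-0.1, 0.2, -0.4]
opening: 0.551
grasp_force: 0.0
```

>>> {"name": "carry_out", "arguments": {"plan": [[[0,0,0,0,0,0,0.5],[0,0,0,0,0,0,0.2],[0,0,0,0,0,0,0],[0,0,0,0,0,0,0],[0,0,0,0,0,0,0]]]}}

```text
time_s: 11.75
eef_pos: [0.5193, 0.001, 0.071]
eef_rot: [-0.0, 0.882, 0.471, 0.0]
wrist_force: [-3.6, 2.9, 4.5]
opening: 0.144
grasp_force: 58.7
```

```bash
python3 - <<'E'
from h import *
st()
ox,oy,yaw=.5568,.0573,.0385
def w(th,r=.068):
    x,y=-r*np.sin(th),-r*np.cos(th);return np.array([ox+x*np.cos(yaw)-y*np.sin(yaw),oy+x*np.sin(yaw)+y*np.cos(yaw)])
t=np.radians(36+5.5*np.arange(0,21))
p=np.array([w(a) for a in t])
for k in range(4): print((p[5*k+1:5*k+6]-p[5*k]).round(4).tolist())
E
```

```text
t 11.75 pos [0.5193 0.001  0.071 ] closing -33.76 down [ 0.  0. -1.] open 0.144 F [-3.6  2.9  4.5] g 58.7 q [-0.23  0.27  1.87  0.    1.01  0.36]
[[-0.0052, 0.0039], [-0.0101, 0.0083], [-0.0145, 0.0131], [-0.0184, 0.0183], [-0.0218, 0.0238]]
[[-0.0029, 0.0059], [-0.0051, 0.012], [-0.0068, 0.0183], [-0.0079, 0.0247], [-0.0083, 0.0312]]
[[0.0002, 0.0065], [0.001, 0.013], [0.0024, 0.0194], [0.0044, 0.0256], [0.007, 0.0316]]
[[0.0032, 0.0057], [0.0069, 0.0111], [0.0111, 0.0161], [0.0157, 0.0206], [0.0208, 0.0247]]
```

>>> {"name": "carry_out", "arguments": {"plan": [[[-0.0052,0.0039,0,0,0,-0.096,0],[-0.0101,0.0083,0,0,0,-0.192,0],[-0.0145,0.0131,0,0,0,-0.288,0],[-0.0184,0.0183,0,0,0,-0.384,0],[-0.0218,0.0238,0,0,0,-0.48,0]]]}}

```text
time_s: 12.17
eef_pos: [0.4969, 0.0249, 0.071]
eef_rot: [-0.0, 0.969, 0.246, -0.0]
wrist_force: [-4.7, 2.7, 6.7]
opening: 0.147
grasp_force: 59.7
```

>>> {"name": "carry_out", "arguments": {"plan": [[[-0.0029,0.0059,0,0,0,-0.096,0],[-0.0051,0.012,0,0,0,-0.192,0],[-0.0068,0.0183,0,0,0,-0.288,0],[-0.0079,0.0247,0,0,0,-0.384,0],[-0.0083,0.0312,0,0,0,-0.48,0]]]}}

```text
time_s: 12.58
eef_pos: [0.4883, 0.0559, 0.071]
eef_rot: [0.0, 1.0, 0.009, -0.001]
wrist_force: [-7.3, 1.0, 8.0]
opening: 0.146
grasp_force: 60.0
```

>>> {"name": "carry_out", "arguments": {"plan": [[[0.0002,0.0065,0,0,0,-0.096,0],[0.001,0.013,0,0,0,-0.192,0],[0.0024,0.0194,0,0,0,-0.288,0],[0.0044,0.0256,0,0,0,-0.384,0],[0.007,0.0316,0,0,0,-0.48,0]]]}}

```text
time_s: 13.0
eef_pos: [0.495, 0.0878, 0.0709]
eef_rot: [0.0, 0.973, -0.229, -0.001]
wrist_force: [-8.7, 1.3, 9.1]
opening: 0.146
grasp_force: 60.1
```

```bash
python3 -c "
from h import *
o=st();p=o['eef_pos'];print(np.degrees(np.arctan2(-(p[0]-.5568),-(p[1]-.0573)))+2.2,np.hypot(p[0]-.5568,p[1]-.0573))"
```

```text
t 13.0 pos [0.495  0.0878 0.0709] closing -116.52 down [-0.002 -0.    -1.   ] open 0.146 F [-8.7  1.3  9.1] g 60.1 q [-0.06  0.24  1.9  -0.    1.    1.97]
118.42638914792087 0.06893647044799685
```

>>> {"name": "carry_out", "arguments": {"plan": [[[0.0032,0.0055,0,0,0,-0.09,0],[0.0067,0.0107,0,0,0,-0.18,0],[0.0105,0.0155,0,0,0,-0.27,0],[0.0147,0.0198,0,0,0,-0.36,0],[0.0195,0.0238,0,0,0,-0.45,0]]]}}

```text
time_s: 13.42
eef_pos: [0.5147, 0.112, 0.071]
eef_rot: [-0.0, 0.897, -0.441, -0.001]
wrist_force: [-8.8, 0.6, 9.3]
opening: 0.144
grasp_force: 60.1
```

```bash
python3 -c "
from h import *
o=st();p=o['eef_pos'];print(np.degrees(np.arctan2(-(p[0]-.5568),-(p[1]-.0573)))+2.2,np.hypot(p[0]-.5568,p[1]-.0573))"
```

```text
t 13.42 pos [0.5147 0.112  0.071 ] closing -142.35 down [-0.002  0.001 -1.   ] open 0.144 F [-8.8  0.6  9.3] g 60.1 q [-0.01  0.28  1.84  0.    1.02  2.47]
144.6020186443236 0.06902946601299821
```

>>> {"name": "carry_out", "arguments": {"plan": [[[0,0,0,0,0,0,0.3],[0,0,0,0,0,0,0.45],[0,0,0.002,0,0,0,0.45],[0,0,0.004,0,0,0,0.45],[0,0,0.01,0,0,0,0.45]]]}}

```text
time_s: 13.83
eef_pos: [0.5151, 0.1107, 0.0795]
eef_rot: [0.0, 0.899, -0.439, -0.0]
wrist_force: [0.1, -0.4, 0.5]
opening: 0.448
grasp_force: 0.0
```

>>> {"name": "carry_out", "arguments": {"plan": [[[0,0,0.03,0,0,0,0.45],[0,0,0.06,0,0,0,0.45],[0,0,0.09,0,0,0,0.45],[0,0,0.1,0,0,0,0.45],[0,0,0.1,0,0,0,0.45]]]}}

```text
time_s: 14.25
eef_pos: [0.5179, 0.1108, 0.1835]
eef_rot: [-0.002, 0.898, -0.439, 0.003]
wrist_force: [0.7, 0.3, -0.1]
opening: 0.447
grasp_force: 0.0
```

```bash
python3 - <<'E'
from h import *
st()
c=camera("wrist");np.savez("w8.npz",**c);P=wcloud(c)
ox,oy,yaw=.5568,.0573,.0385;cs,sn=np.cos(yaw),np.sin(yaw)
X=((P[...,0]-ox)*cs+(P[...,1]-oy)*sn)*1e3;Y=(-(P[...,0]-ox)*sn+(P[...,1]-oy)*cs)*1e3;Z=P[...,2]*1e3
r=np.hypot(X,Y);m=(c["z_map"]>0)&(Z>78)&(Z<92)&(r>53)&(r<84)
th=np.degrees(np.arctan2(-X[m],-Y[m]));print(m.sum(),"theta",np.percentile(th,[2,50,98]),"r",np.percentile(r[m],[2,98]),np.median(Z[m]))
E
```

```text
t 14.25 pos [0.5179 0.1108 0.1835] closing -142.08 down [ 0.007 -0.    -1.   ] open 0.447 F [ 0.7  0.3 -0.1] g 0.0 q [-0.01  0.12  1.77 -0.    1.24  2.47]
537 theta [137.51891348 144.15092616 150.02175399] r [53.49003644 77.95336088] 84.97854739000415
```

The lug sits at 144.15°, so 5 is at the arrow. Next is the valve.

>>> {"name": "carry_out", "arguments": {"plan": [[[-0.0065,-0.035,0,0,0,0.12,0.2],[-0.013,-0.07,0,0,0,0.24,0],[-0.02,-0.105,0,0,0,0.36,0],[-0.026,-0.14,0,0,0,0.48,0],[-0.032,-0.1714,0,0,0,0.6,0]]]}}

```text
time_s: 14.72
eef_pos: [0.4823, -0.0584, 0.1774]
eef_rot: [-0.0, 0.986, -0.167, -0.002]
wrist_force: [-0.4, -0.7, 0.1]
opening: 0.0
grasp_force: 0.0
```

>>> {"name": "carry_out", "arguments": {"plan": [[[0,0,0,0,0,0.12,0],[0,0,-0.01,0,0,0.24,0],[0,0,-0.03,0,0,0.347,0],[0,0,-0.06,0,0,0.347,0],[0,0,-0.09,0,0,0.347,0]]]}}

```text
time_s: 15.13
eef_pos: [0.4833, -0.0573, 0.0874]
eef_rot: [-0.0, 1.0, 0.003, -0.0]
wrist_force: [0.6, -0.1, 0.7]
opening: -0.002
grasp_force: 0.0
```

>>> {"name": "carry_out", "arguments": {"plan": [[[0,0,-0.008,0,0,0,0],[0,0,-0.012,0,0,0,0],[0,0,-0.012,0,0,0,0],[0,0,-0.012,0,0,0,0],[0,0,-0.012,0,0,0,0]]]}}

```text
time_s: 15.55
eef_pos: [0.4854, -0.0577, 0.0791]
eef_rot: [0.0, 1.0, 0.003, 0.001]
wrist_force: [0.5, 0.1, 0.6]
opening: 0.002
grasp_force: 0.0
```

```bash
python3 -c "
from h import *
o=st();p=o['eef_pos'];a,b=p[0]-.5568,p[1]-.0573;print(a+b*.0385,b-a*.0385)"
```

```text
t 15.55 pos [ 0.4854 -0.0577  0.0791] closing -89.67 down [ 0.002 -0.001 -1.   ] open 0.002 F [0.5 0.1 0.6] g 0.0 q [-0.36  0.19  1.94  0.    1.01  1.2 ]
-0.07579006214073895 -0.11222778008156543
```

>>> {"name": "carry_out", "arguments": {"plan": [[[0.006,-0.0028,0,0,0,0.03,0],[0.014,-0.0025,0,0,0,0.03,0],[0.024,-0.002,0,0,0,0.03,0],[0.036,-0.0015,0,0,0,0.03,0],[0.048,-0.001,0,0,0,0.03,0]]]}}

```text
time_s: 15.97
eef_pos: [0.5335, -0.0583, 0.0784]
eef_rot: [0.0, 1.0, 0.017, 0.0]
wrist_force: [-1.6, -0.4, 0.0]
opening: 0.003
grasp_force: 0.7
```

>>> {"name": "carry_out", "arguments": {"plan": [[[0.01,0.0004,0,0,0,0,0],[0.018,0.0007,0,0,0,0,0],[0.025,0.001,0,0,0,0,0],[0.03,0.0012,0,0,0,0,0],[0.034,0.0013,0,0,0,0,0]]]}}

```text
time_s: 16.38
eef_pos: [0.5665, -0.0568, 0.0774]
eef_rot: [-0.0, 1.0, 0.018, -0.0]
wrist_force: [-1.8, -0.5, 0.4]
opening: 0.002
grasp_force: 0.6
```

>>> {"name": "carry_out", "arguments": {"plan": [[[0.001,0,0,0,0,0,0],[0.002,0,0,0,0,0,0],[0.003,0,0,0,0,0,0],[0.004,0,0,0,0,0,0],[0.004,0,0,0,0,0,0]]]}}

```text
time_s: 16.8
eef_pos: [0.5701, -0.057, 0.0776]
eef_rot: [-0.0, 1.0, 0.018, -0.0]
wrist_force: [-1.5, 0.5, -1.4]
opening: -0.002
grasp_force: 0.5
```

```bash
python3 -c "
from h import *
o=st();p=o['eef_pos'];a,b=p[0]-.5568,p[1]-.0573;print(a+b*.0385,b-a*.0385)"
```

```text
t 16.8 pos [ 0.5701 -0.057   0.0776] closing -87.97 down [-0.  0. -1.] open -0.002 F [-1.5  0.5 -1.4] g 0.5 q [-0.31  0.36  1.72  0.    1.06  1.23]
0.008938723789286444 -0.11482538338315465
```

Light contact, and no end stop yet. I continue in small steps.

>>> {"name": "carry_out", "arguments": {"plan": [[[0.001,0,0,0,0,0,0],[0.002,0,0,0,0,0,0],[0.003,0,0,0,0,0,0],[0.004,0,0,0,0,0,0],[0.004,0,0,0,0,0,0]]]}}

```text
time_s: 17.22
eef_pos: [0.5707, -0.0569, 0.0773]
eef_rot: [-0.0, 1.0, 0.018, -0.004]
wrist_force: [-16.0, -1.7, 10.4]
opening: 0.004
grasp_force: 7.9
```

>>> {"name": "carry_out", "arguments": {"plan": [[[0.001,0,0,0,0,0,0],[0.002,0,0,0,0,0,0],[0.003,0,0,0,0,0,0],[0.003,0,0,0,0,0,0],[0.003,0,0,0,0,0,0]]]}}

```text
time_s: 17.63
eef_pos: [0.571, -0.0569, 0.0771]
eef_rot: [-0.0, 1.0, 0.018, -0.007]
wrist_force: [-26.7, -1.8, 19.2]
opening: -0.0
grasp_force: 13.6
```

End stop reached. I back off, lift clear, and check everything.

>>> {"name": "carry_out", "arguments": {"plan": [[[-0.008,0,0,0,0,0,0],[-0.02,0,0,0,0,0,0],[-0.04,0,0,0,0,0,0],[-0.06,0,0.02,0,0,0,0],[-0.08,0,0.05,0,0,0,0]]]}}

```text
time_s: 18.05
eef_pos: [0.4945, -0.0563, 0.1255]
eef_rot: [-0.001, 1.0, 0.018, -0.002]
wrist_force: [0.8, 0.6, 0.7]
opening: 0.001
grasp_force: 0.0
```

>>> {"name": "carry_out", "arguments": {"plan": [[[-0.02,-0.02,0.03,0,0,0,0],[-0.04,-0.04,0.06,0,0,0,0],[-0.06,-0.06,0.09,0,0,0,0],[-0.08,-0.08,0.11,0,0,0,0],[-0.1,-0.1,0.12,0,0,0,0]]]}}

```text
time_s: 18.47
eef_pos: [0.3979, -0.1588, 0.2516]
eef_rot: [0.002, 1.0, 0.018, 0.003]
wrist_force: [0.6, -0.5, 0.0]
opening: 0.0
grasp_force: 0.0
```

```bash
python3 - <<'E'
from h import *
st();c=camera("top");P=cloud(c);im=c["pixels"]
o=np.zeros((600,800,3),np.uint8)
o[:350]=cv2.resize(im[155:225,165:325],None,fx=5,fy=5,interpolation=cv2.INTER_CUBIC)
o[350:,:]=cv2.resize(im[150:275,120:520],None,fx=2,fy=2)
save("end.png",o)
ox,oy,yaw=.5568,.0573,.0385;cs,sn=np.cos(yaw),np.sin(yaw)
X=((P[...,0]-ox)*cs+(P[...,1]-oy)*sn)*1e3;Y=(-(P[...,0]-ox)*sn+(P[...,1]-oy)*cs)*1e3;Z=P[...,2]*1e3
m=(abs(X)<60)&(abs(Y+115)<30)&(Z>80)&(Z<115);print("ball",m.sum(),X[m].mean(),Y[m].mean(),Z[m].max())
m=(abs(X)<9)&(Y>62)&(Y<185)&(Z>42)&(Z<66);print("nozzle",np.percentile(Y[m],[1,99]))
E
```

```text
t 18.47 pos [ 0.3979 -0.1588  0.2516] closing -87.93 down [ 0.006 -0.005 -1.   ] open 0.0 F [ 0.6 -0.5  0. ] g 0.0 q [-0.66 -0.19  1.93  0.    1.39  0.88]
ball 84 30.866752888364122 -112.12364819416702 106.66825511019728
nozzle [ 62.80501913 176.01135938]
```

View pics/end.png

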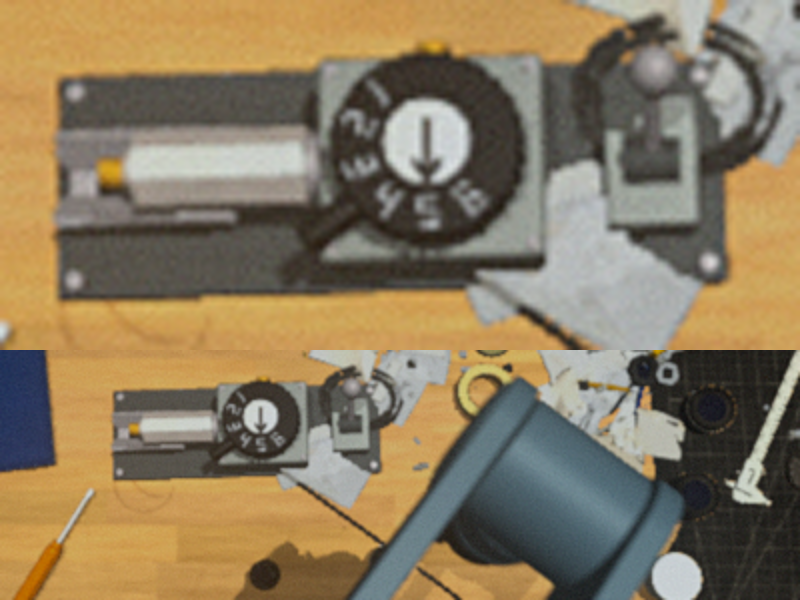

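The end view shows the arrow at 5 (428,208) and the nozzle against the shoulder, spanning (100..318,170) in the V. The ball is over at the far side (655,65), and the bystanders still in view lie where they were.

```bash
python3 -c "
from bench import hand_in
print(hand_in())"
```

```text
the job is handed in; nothing more can be done
None
```

The job is handed in: the larger nozzle is home against the shoulder, the sleeve reads 5 at the arrow and the valve lever is over at its open stop, done in that order in about 18.5 s; the arm hid the lens in the last picture, but nothing touched it on the way.

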